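# Clamp the bass bar blank to the sloping planing board

## Robot

A 6-joint arm with a two-finger parallel gripper is mounted at the origin on the work surface. World frame = base frame: x ahead of the robot, y to its left, z up, the work surface at z = 0. Lengths are in m, angles in rad, forces in N, time in s.
With the tool pointing down it reaches from about 0.325 to 0.775 m from the base axis. Payload 5.5 kg.
Tool frame: the origin (TCP) lies midway between the tips of the shut fingers; the grasp point (between the pads) lies 19 mm behind it; z points along the fingers, y is the direction in which the jaws open and shut (so a half turn about z gives the same grasp; the last joint's range is limited). The gripper opens to 88 mm and grips with 3 to 60 N. Pads are 20 mm wide; open, the fingers measure 115 mm over their backs; the gripper's body (75 mm by 178 mm) begins 61 mm behind the grasp point.
Start: joints at [-1.384, 0.091, 1.231, -0, 1.82, -0.057], TCP at [0.145, -0.582, 0.223] pointing down, gripper open.
Joint ranges: [-2.87, 2.87], [-0.86, 2.18], [0.17, 2.46], [-1.51, 4.65], [0.06, 2.69], [-2.65, 2.65]. Speed limits (rad/s): [2.57, 2.57, 3.01, 3.14, 3.14, 3.14].

## Interface

Orientations are given as a unit quaternion [x, y, z, w].
In Python, from bench import monitor, grab_frame, r gives the robot as it stands. The module is installed in compiled form; this text tells all that it offers.
- The arm moves only by the tool drive_tool, never from a script. Its argument "series" is a list of rows, each an object with "linear": the shift along the tool's x, y, z in mm, a list of three; "dr": the turn, a rotation vector about the tool's x, y, z in degrees, a list of three. In form: [{"linear": [dx, dy, dz], "dr": [wx, wy, wz]}, ...]. A call has 1 to 10 rows; each row shifts and turns the commanded pose from where the row before left it, along the tool's axes as they then stand; what a row does not reach is not made up. A row lasts 1/10 s, in which the tool goes at most 50 mm and 8.59 degrees, less where a joint would pass 70% of its speed; a pose out of reach is approached as far as the arm can. A call is refused whole if a number of a shift passes 50 or a number of a turn 8.59, either way. A call with a gripper value outside its range is refused whole. "hand" is the finger opening in mm, from 0 to 87.8, set as the call begins (left out, the last holds). The fingers move at their own pace and stop on an object; "newtons" is the grip in N (left out, the last holds). Time passes only in rows, so rows that do not move let the fingers close. It gives the time, the measured TCP pose, the force and the opening at its end, in the units of the state.
- monitor.read_state(): the state, without advancing time (a new reading comes with each control period).
- grab_frame(name): name is "side" or "top"; returns a dict with "frame" (420x560x3 uint8, red, green, blue), "K" (3x3 intrinsics, pixels), "dist_coeffs" ([k1, k2, p1, p2, k3] as OpenCV has them; the pictures are not rectified), "extrinsics" (4x4, takes a point from camera to world coordinates). Camera axes: x right, y down, z forward; pixel columns grow to the right and rows downward; lengths in m; the calibration is good to about 2 mm. A picture is of the moment at which its call begins. There is no depth.
- r.finish_job(): hands the job in, once; it reports no verdict.
The state is a dict: "time_s": time; "joints": joint angles; "qd": joint speeds; "tau": joint torques, N m; "tool_pos": TCP position; "tool_rot": TCP orientation; "force": force on the tool from outside, world axes, zero at the start; "torque": the same for the moment, N m; "width": opening from 0.0 (shut) to 1.0 (fully open).
Only numpy, scipy, OpenCV 4.12 (cv2) and the standard library are available. Lean on these libraries where they do the work, as an engineer would, in place of code of your own. Each camera call takes 0.05 s, during which the arm holds its last target. There are 200 camera calls.

## Task

Two spring clamps sit on the storage rail; one has a handle broken off. Take the sound one off the rail by squeezing its two handles, and clip it over the top edge of the sloping board at about the middle of the bass bar blank, pushed fully home, so that one jaw presses on the blank and the other on the back of the board. Leave the blank on its ledge, the clamp holding by itself, and the broken clamp and the other things on the bench where they are.

Things in the scene. Friction and masses are not known exactly. Their poses are not given: they have to be found in the camera images.
- clamp: Sound spring clamp with two orange handles; like a clothes peg, squeezing them opens the jaws. About 100 mm tall, 30 mm wide along the pin. Origin on the hinge pin at mid-length; z to the handles, y along the pin, x across the levers. The hinge barrel (radius 10 mm) rests on the rail. The frame belongs to the -x lever and turns with it by half of clamp_jaw.
- clamp_grip (a point): Point midway between the sound clamp's handles, 46 mm above the pin. The handles are flat grips 8 mm thick, 22 mm high, 30 mm long (along the pin); their tops are 12 mm above this point. On the rail they spread upward, 49 mm over the outsides at the bottom and 59 mm at the top; fully squeezed (about 16 N) their outer faces are parallel, 34 mm apart.
- clamp_mouth (a point): Point midway between the sound clamp's round jaw pads (radius 6 mm), 40 mm below the pin; jaw tips 6 mm lower. Gap between the pads 12 mm on the rail, 30 mm fully squeezed; outsides of the jaws 42 mm apart on the rail, about 62 mm fully squeezed.
- clamp_jaw (a joint): Hinge of the sound clamp (rad): 0 on the 12 mm rail, 0.47 fully squeezed open, about 0.13 on board and blank together (17 mm), -0.25 with jaws shut on nothing; a spring closes it.
- broken: Broken spring clamp: same frame and sizes as the sound one, but the handle on its +x side is snapped off to a stub, so it cannot be opened. It sits on the same rail, 95 to 140 mm from the sound one (either may be left or right).
- stand: Fixed dark wooden stand, base 100 x 250 x 16 mm, carrying an upright rail 12 mm thick (along x) and 230 mm long (along y), its top 75 mm above the bench. Origin under the centre of the base; x across the rail, y along it, z up.
- cradle: Fixed sloping planing board of pale ash, 260 mm wide (y), 8 mm thick, on a base 125 x 270 x 18 mm. It leans 30 degrees from vertical, top edge towards -x (the robot); its upper face looks to +x and up. Below the top edge the underside is free but for two posts at y = +-120 mm. A ledge 8 mm deep crosses the upper face 42 mm below the edge. Origin under the base, z up.
- board_edge (a point): Middle of the board's top edge, at its corner with the upper face (in the cradle's frame x = -22.5, z = 134.9 mm). Same axes as the cradle (level, z up).
- bar: Maple bass bar blank, loose on the ledge against the board's upper face: 9 mm thick (x, away from the face), 200 mm long (y), 26 mm high (z, up the slope, 30 degrees from vertical). Origin at the centre of its underside. In this frame the board's top edge is at z = 42 mm, the board spans x = -12.5 to -4.5, board and blank -12.5 to +4.5; a clamp fully home has its pin near x = -4, z = 52 mm.
- block: Willow corner block standing on end, 36 x 48 x 70 mm, a bystander. Origin under its centre.
- screw: Brass clamp screw, 124 mm long, 30 mm across, lying down, a bystander. Origin on the bench under its middle.
- setter: Flat aluminium soundpost setter, about 190 x 30 x 6 mm with bent ends, lying down, a bystander. Origin on the bench under its middle.

How it is judged:
By the outcome, as a careful person would: the job done as asked, in the order asked, and still so for the second after the job is handed in, with the robot touching nothing.
It also fails if it takes over 42 s, if anything falls off the work surface, if the arm or the gripper's body presses on something with over 40 N, if the wrist force passes 120 N, or if a joint passes its speed limit or range.

## Working session

There is one attempt and no reset: what is moved stays moved. The work goes in short steps, Python scripts to look and compute and a tool call to move; the robot and the scene stay as the last step left them, time stands still between calls to the robot, and variables do not carry over. Pictures are saved under pics/ and viewed, about 8 in all and at most 12, crops included, and the job is handed in when it is done.

Besides the shell and the picture viewer there is one more tool, called as a command line: name --argument value ..., lists and objects as JSON in quotes. drive_tool: Moves the arm, as the interface text tells. Its arguments: {"type":"object","properties":{"series":{"type":"array"},"hand":{"type":"number"},"newtons":{"type":"number"}},"required":["series"]}

```bash
mkdir -p pics
python3 - <<'E'
from bench import monitor, grab_frame
import cv2,pickle
print(monitor.read_state())
for n in("top","side"):
    f=grab_frame(n);pickle.dump(f,open(f"{n}0.pkl","wb"))
    cv2.imwrite(f"pics/{n}0.png",f["frame"][:,:,::-1]);print(f["K"],f["dist_coeffs"],f["extrinsics"])
E
```

```text
{'time_s': 0.0, 'joints': array([-1.38373608e+00,  9.18391452e-02,  1.23186992e+00, -3.21893399e-05,
        1.81984276e+00, -5.67046279e-02]), 'qd': array([-0.00194147,  0.00017224,  0.00134542, -0.00171796,  0.00123011,
        0.00080883]), 'tau': array([ 8.07956421e-04, -4.46442497e+01, -4.06448829e+01,  6.97442796e-02,
        2.90979602e-02, -1.55116736e-04]), 'tool_pos': array([ 0.14474168, -0.58195876,  0.22152773]), 'tool_rot': array([ 9.92581530e-01,  1.21576912e-01, -7.93709288e-05, -9.76489689e-04]), 'force': array([ 0.51319595, -0.20738181, -0.1607606 ]), 'torque': array([ 0.03162615, -0.03576209, -0.02262353]), 'width': 0.9981001692111389}
[[433.24975049   0.         284.59332432]
 [  0.         433.24975049 210.51782316]
 [  0.           0.           1.        ]] [-0.0593755  0.         0.         0.         0.       ] [[ 0.00574609 -0.99549225  0.09466865  0.50470685]
 [-0.99937989 -0.00242799  0.03512754 -0.01951188]
 [-0.03473934 -0.09481179 -0.99488889  0.90741366]
 [ 0.          0.          0.          1.        ]]
[[488.79284524   0.         285.95149726]
 [  0.         488.79284524 201.37244713]
 [  0.           0.           1.        ]] [0.03429265 0.         0.         0.         0.        ] [[-0.78125283 -0.41462907  0.46661199  0.11383383]
 [-0.62421367  0.51756598 -0.58522026  0.58249489]
 [ 0.00114684 -0.74847057 -0.66316702  0.77581455]
 [ 0.          0.          0.          1.        ]]
```

View pics/top0.png

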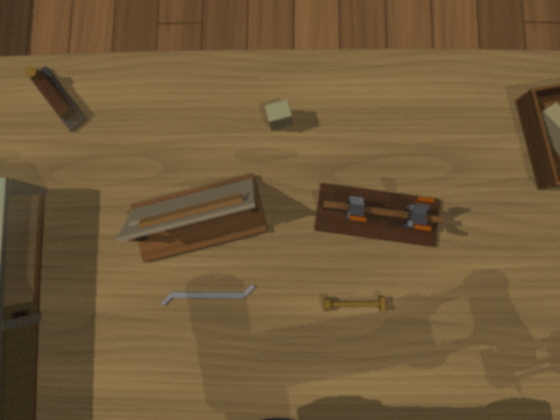

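View pics/side0.png

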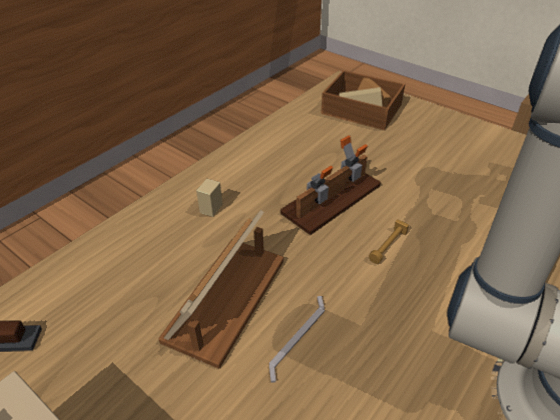

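The top view shows the sound clamp, with two orange handles, at about (421,213). The broken clamp is at (357,208). The board's top edge runs from (120,238) to (258,206). I'll zoom in next.

Run:
```python
import cv2,numpy as np
t=cv2.imread("pics/top0.png");s=cv2.imread("pics/side0.png")
g=lambda im,x,y,w,h,k:cv2.resize(im[y:y+h,x:x+w],None,fx=k,fy=k,interpolation=cv2.INTER_CUBIC)
a=np.hstack([g(t,110,165,160,120,2.5),g(t,310,165,160,120,2.5)])
b=np.hstack([g(s,150,200,150,112.5.__int__(),400/150)[:300],g(s,270,125,150,112,400/150)[:300]])
h=min(300,b.shape[0]);im=np.vstack([a,b[:h]]);im=cv2.convertScaleAbs(im,alpha=1.5);print(im.shape)
cv2.imwrite("pics/crop1.png",im)
```

```text
(599, 800, 3)
```

View pics/crop1.png

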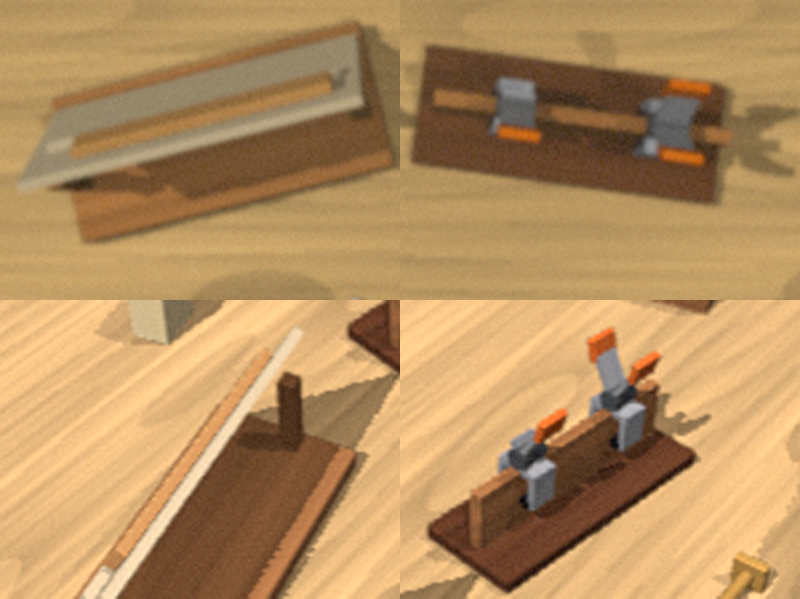

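```bash
cat > h.py <<'E'
import cv2,numpy as np,pickle
def load(n): return pickle.load(open(n,"rb"))
def ray(f,uv):
    p=cv2.undistortPoints(np.array(uv,float).reshape(-1,1,2),f["K"],f["dist_coeffs"]).reshape(-1,2)
    E=f["extrinsics"];d=np.c_[p,np.ones(len(p))]@E[:3,:3].T
    return E[:3,3],d
def onz(f,uv,z):
    c,d=ray(f,uv);return c+d*((z-c[2])/d[:,2])[:,None]
def tri(f,a,g,b):
    c1,d1=ray(f,a);c2,d2=ray(g,b);d1=d1[0];d2=d2[0]
    s=np.linalg.lstsq(np.c_[d1,-d2],c2-c1,rcond=None)[0]
    p,q=c1+s[0]*d1,c2+s[1]*d2
    return (p+q)/2,np.linalg.norm(p-q)
def proj(f,P):
    E=np.linalg.inv(f["extrinsics"])
    return cv2.projectPoints(np.array(P,float).reshape(-1,3),cv2.Rodrigues(E[:3,:3])[0],E[:3,3],f["K"],f["dist_coeffs"])[0].reshape(-1,2)
def blobs(im,box,lo,hi,amin):
    x0,y0,x1,y1=box;h=cv2.cvtColor(im,cv2.COLOR_RGB2HSV)[y0:y1,x0:x1]
    m=cv2.inRange(h,lo,hi);n,l,st,c=cv2.connectedComponentsWithStats(m)
    return [(c[i]+[x0,y0],st[i,4],[x0,y0]+np.argwhere(l==i)[:,::-1]) for i in range(1,n) if st[i,4]>=amin]
E
python3 - <<'E'
from h import *
np.set_printoptions(precision=4,suppress=True)
T=load("top0.pkl");S=load("side0.pkl")
for n,f,b in(("top",T,(310,165,470,260)),("side",S,(270,125,420,240))):
    for c,a,p in blobs(f["frame"],b,(4,190,120),(14,255,255),6): print(n,c,a,p.min(0),p.max(0))
hs=cv2.cvtColor(T["frame"],cv2.COLOR_RGB2HSV)
for p in((421,213),(330,225),(160,240),(200,195),(200,208),(200,222),(200,235),(128,232),(100,240)):print(p,T["frame"][p[1],p[0]],hs[p[1],p[0]])
# board mask
B=max(blobs(T["frame"],(110,165,275,270),(0,0,60),(40,85,255),50),key=lambda b:b[1]);print(B[1],B[2].min(0),B[2].max(0))
q=B[2];cols=range(135,246,5);pts=[[c,q[q[:,0]==c][:,1].max()+.5] for c in cols]
k=np.polyfit(*np.array(pts).T,1);print("edge line",k,np.abs(np.polyval(k,[p[0] for p in pts])-[p[1] for p in pts]).max())
print(cv2.boxPoints(cv2.minAreaRect(q.astype(np.float32))))
xl,xr=B[2][:,0].min()-.5,B[2][:,0].max()+.5
print(onz(T,[[118.5,239.8],[257,206.2]],.1309))
for z,v in enumerate([50,70,85]):
    D=max(blobs(T["frame"],(305,175,450,255),(0,0,0),(180,255,v),50),key=lambda b:b[1])
    r=cv2.minAreaRect(cv2.convexHull(D[2].astype(np.float32)));P=onz(T,cv2.boxPoints(r),.016);print(v,r,P.mean(0),np.linalg.norm(P-np.roll(P,1,0),axis=1),np.degrees(np.arctan2(*(np.roll(P,1,0)-P).T[1::-1])))
E
```

```text
top [425.8837 198.8372] 43 [419 197] [433 201]
top [356.907  218.2326] 43 [350 216] [364 220]
top [422.4565 227.2609] 46 [415 225] [430 229]
side [343.6667 140.697 ] 33 [341 136] [349 147]
side [360.9    148.7333] 30 [356 145] [366 155]
side [325.8788 170.4545] 33 [321 166] [331 177]
(421, 213) [63 62 63] [150   4  63]
(330, 225) [68 45 27] [ 13 154  68]
(160, 240) [78 55 35] [ 14 141  78]
(200, 195) [99 89 67] [21 82 99]
(200, 208) [109  83  46] [ 18 147 109]
(200, 222) [73 56 35] [ 17 133  73]
(200, 235) [78 54 34] [ 14 144  78]
(128, 232) [100  92  72] [ 21  71 100]
(100, 240) [120  98  62] [ 19 123 120]
2449 [117 180] [254 240]
edge line [ -0.2575 271.8617] 0.9772727272726911
[[110.6788 214.9793]
 [250.9638 178.0622]
 [258.1529 205.3809]
 [117.8679 242.2979]]
[[0.524  0.3119 0.1309]
 [0.5863 0.0579 0.1309]]
50 ((385.6120300292969, 219.79335021972656), (42.42607879638672, 7.456204891204834), 7.907162666320801) [ 0.5709 -0.1957  0.016 ] [0.0868 0.0154 0.0869 0.0154] [-97.7969 171.4953  82.1838  -9.0071]
70 ((377.57025146484375, 214.3767547607422), (122.08271026611328, 46.51472091674805), 7.87393856048584) [ 0.5823 -0.1793  0.016 ] [0.2493 0.0967 0.2518 0.0961] [-97.7197 172.1     82.1454  -9.3674]
85 ((376.7546081542969, 214.32273864746094), (143.37979125976562, 48.46668243408203), 7.666804790496826) [ 0.5824 -0.1776  0.016 ] [0.2929 0.1008 0.2959 0.1001] [-97.5083 172.4445  82.352   -9.2812]
```

Run:
```python
from h import *
np.set_printoptions(precision=4,suppress=True)
T=load("top0.pkl");S=load("side0.pkl")
for n,a,b in(("handle+x",(425.9,198.8),(343.7,140.7)),("handle-x",(422.5,227.3),(360.9,148.7)),("broken",(356.9,218.2),(325.9,170.5)),("edge R",(255,206.2),(262.5,211)),("edge L",(118,240.5),(168,337))):
    print(n,*tri(T,a,S,b))
# bar in top view
C=[b for b in blobs(T["frame"],(130,180,255,235),(0,115,85),(25,255,255),100)]
for c,a,p in C: print(c,a,cv2.minAreaRect(p.astype(np.float32)),p.min(0),p.max(0))
# predict with cradle pose
P=onz(T,[[117.8,241.0],[255.2,206.0]],.1309);d=P[0]-P[1];L=np.hypot(*d[:2]);y=d/L;x=np.array([y[1],-y[0],0]);z=np.array([0,0,1.])
o=P.mean(0)-z*.1309+x*.0294
print("L",L,"yaw",np.degrees(np.arctan2(-y[0],y[1])),"origin",o)
for nm,X,Z in(("under edge",-.0294,.1309),("edge",-.0225,.1349)):
  for s in(-1,1):
    q=o+x*X+y*s*.13+z*Z;print(nm,s,proj(T,q),proj(S,q))
bz=-.5*x+.866*z;bx=.866*x+.5*z
E=o-.0225*x+.1349*z;B=E-.042*bz+.0045*bx
for s in(-.1,.1):print("bar outer top corner",s,proj(T,B+.0045*bx+.026*bz+s*y),proj(S,B+.0045*bx+.026*bz+s*y))
# clamp check
c=np.radians(-7.8);sx=np.array([np.cos(c),np.sin(c),0]);st=np.array([.5823,-.1793,0])
g=onz(T,[[424.17,213.05]],.137)[0];print("grip",g,"off rail",(g-st)@sx)
```

```text
handle+x [ 0.6023 -0.2486  0.1208] 0.0016456376842463982
handle-x [ 0.55   -0.2396  0.1261] 0.0016101837887618773
broken [ 0.5655 -0.1222  0.1272] 0.000341174271576633
edge R [0.5869 0.062  0.1286] 0.000813478926657609
edge L [0.5333 0.3429 0.0811] 0.024737716182669362
[167.2704 189.4466] 1675 ((181.48440551757812, 181.12149047851562), (29.857463836669922, 115.24754333496094), 74.39604949951172) [130 180] [241 211]
[190.2294 210.592 ] 924 ((189.6619110107422, 210.63299560546875), (8.989587783813477, 107.71733856201172), 75.65067291259766) [138 194] [242 227]
[244.1495 232.0467] 107 ((241.15573120117188, 233.28688049316406), (6.355841159820557, 27.88553810119629), 76.75948333740234) [227 227] [254 234]
L 0.26022163033406104 yaw 14.437610056853641 origin [0.5827 0.1945 0.    ]
under edge -1 [[255.1407 206.0151]] [[263.0067 210.0245]]
under edge 1 [[117.8573 240.9854]] [[190.3469 311.3836]]
edge -1 [[254.007 202.089]] [[259.7663 207.5289]]
edge 1 [[116.1784 237.2513]] [[186.3003 308.38  ]]
bar outer top corner -0.1 [[236.6134 198.396 ]] [[245.6562 218.3911]]
bar outer top corner 0.1 [[131.9734 225.1659]] [[188.947  294.7722]]
grip [ 0.5741 -0.2406  0.137 ] off rail 0.00019229026151507754
```

Run:
```python
from h import *
T=load("top0.pkl");S=load("side0.pkl")
a=np.radians(14.44);x=np.array([np.cos(a),np.sin(a),0]);y=np.array([-np.sin(a),np.cos(a),0]);z=np.array([0,0,1.]);o=np.array([.5827,.1945,0])
P=[o+x*X+s*y*.13+z*Z for X,Z in((-.0294,.1309),(-.0225,.1349),(.0385,.0293)) for s in(-1,1)]
out=[]
for f,b,k in((T,(105,165),4),(S,(150,200),4)):
    im=cv2.resize(f["frame"][b[1]:b[1]+150,b[0]:b[0]+ (170 if f is T else 130)],None,fx=k,fy=k)[:,:,::-1].copy();im=cv2.convertScaleAbs(im,alpha=1.5)
    for u in proj(f,P): cv2.circle(im,tuple(int(v) for v in ((u-b+.5)*k)),3,(0,0,255),-1)
    out.append(im)
im=cv2.resize(np.hstack(out),(800,400));cv2.imwrite("pics/ov.png",im)
```

```text
(no output)
```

View pics/ov.png

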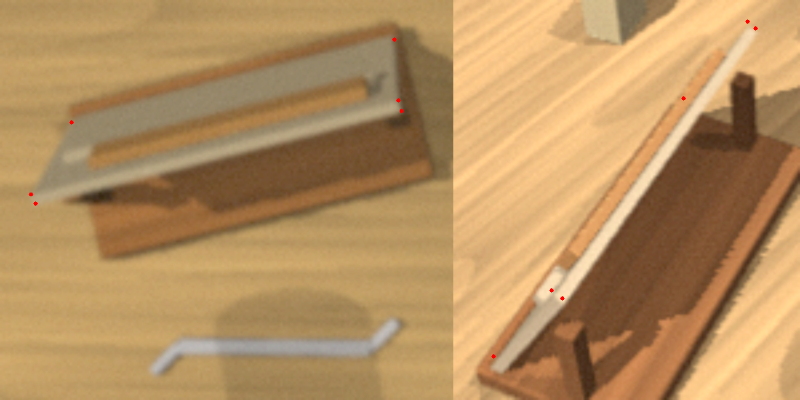

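```bash
cat > plan.py <<'E'
from h import *
from scipy.spatial.transform import Rotation as R
from scipy.spatial.transform import Slerp
np.set_printoptions(precision=4,suppress=True)
a=np.radians(14.44);x=np.array([np.cos(a),np.sin(a),0]);y=np.array([-np.sin(a),np.cos(a),0]);z=np.array([0,0,1.]);o=np.array([.5827,.1945,0])
bz=-.5*x+.866025*z;bx=.866025*x+.5*z
B=o-.0225*x+.1349*z-.042*bz+.0045*bx
def tool(zt,yt): return R.from_matrix(np.c_[np.cross(yt,zt),yt,zt])
c=np.radians(-8.);Rc=tool(-z,np.array([np.cos(c),np.sin(c),0]))
Rb=tool(-bz,bx)
def rows(p0,R0,p1,R1,n):
    rv=(R0.inv()*R1).as_rotvec()/n;s=R.from_rotvec(rv)
    M=sum((s**k).as_matrix() for k in range(n));v=np.linalg.solve(M,R0.inv().apply(p1-p0))
    return np.round(v*1e3,2),np.round(np.degrees(rv),3)
E
python3 - <<'E'
from plan import *
from bench import monitor
T=load("top0.pkl")
for c,aa,p in blobs(T["frame"],(130,180,255,235),(0,115,85),(25,255,255),800):
    if c[1]>200:
        for dy in(-.02,-.01,0):
            pts=[B+X*bx+Z*bz+(dy+s)*y for X,Z in((-.0045,.026),(.0045,.026),(.0045,0)) for s in(-.1,.1)]
            print(dy,proj(T,pts).mean(0),proj(T,pts)[:,0].min(),proj(T,pts)[:,0].max(),proj(T,pts)[:,1].min(),proj(T,pts)[:,1].max())
        print(c,p.min(0),p.max(0))
s=monitor.read_state();p0=s["tool_pos"];R0=R.from_quat(s["tool_rot"])
p1=np.array([.5741,-.2406,.18])
print(p0,rows(p0,R0,p1,Rc,13))
E
```

```text
-0.02 [195.6812 208.7257] 142.28060862903294 248.47320022352505 190.59725484537918 226.75830397352334
-0.01 [190.5066 210.049 ] 137.1127186433476 243.2009357745655 191.9088731488436 228.07599700302444
0 [185.3384 211.3711] 131.95431922900036 237.9322085281765 193.2201643171605 229.39167641919602
[190.2294 210.592 ] [138 194] [242 227]
[ 0.1448 -0.582   0.2216] (array([44.44,  5.36,  3.21]), array([-0.006, -0.005, -5.233]))
```

drive_tool --series '[{"linear": [44.4, 5.4, 3.2], "dr": [0, 0, -5.23]}, {"linear": [44.4, 5.4, 3.2], "dr": [0, 0, -5.23]}, {"linear": [44.4, 5.4, 3.2], "dr": [0, 0, -5.23]}, {"linear": [44.4, 5.4, 3.2], "dr": [0, 0, -5.23]}, {"linear": [44.4, 5.4, 3.2], "dr": [0, 0, -5.23]}, {"linear": [44.4, 5.4, 3.2], "dr": [0, 0, -5.23]}, {"linear": [44.4, 5.4, 3.2], "dr": [0, 0, -5.23]}, {"linear": [44.4, 5.4, 3.2], "dr": [0, 0, -5.23]}, {"linear": [44.4, 5.4, 3.2], "dr": [0, 0, -5.23]}, {"linear": [44.4, 5.4, 3.2], "dr": [0, 0, -5.23]}]' --hand 87.8

```text
time_s: 1.1
tool_pos: [0.5179, -0.361, 0.1895]
tool_rot: [0.836, 0.548, -0.0, -0.001]
force: [1.1, 0.6, 0.3]
width: 0.999
```

drive_tool --series '[{"linear": [44.4, 5.4, 3.2], "dr": [0, 0, -5.23]}, {"linear": [44.4, 5.4, 3.2], "dr": [0, 0, -5.23]}, {"linear": [44.4, 5.4, 3.2], "dr": [0, 0, -5.23]}, {"linear": [0, 0, 0], "dr": [0, 0, 0]}, {"linear": [0, 0, 0], "dr": [0, 0, 0]}]'

```text
time_s: 1.6
tool_pos: [0.5744, -0.2408, 0.1805]
tool_rot: [0.754, 0.656, -0.0, -0.0]
force: [-1.2, -0.1, -0.4]
width: 0.997
```

Run:
```python
from plan import *
from bench import monitor
s=monitor.read_state();p0=s["tool_pos"];R0=R.from_quat(s["tool_rot"])
print(s["time_s"],p0,s["joints"],rows(p0,R0,np.array([.5741,-.2406,.112]),Rc,3))
```

```text
1.6 [ 0.5744 -0.2408  0.1805] [-0.4512  0.1494  1.2423 -0.0005  1.7509 -0.3124] (array([ 0.04, -0.11, 22.82]), array([-0.02 ,  0.003,  0.014]))
```

```bash
cat > snap.py <<'E'
import sys,cv2,pickle
from bench import grab_frame,monitor
n,name,x,y,w,h=sys.argv[1],sys.argv[2],*map(int,sys.argv[3:7])
f=grab_frame(n);pickle.dump(f,open(name+".pkl","wb"));k=min(800/w,600/h)
cv2.imwrite(f"pics/{name}.png",cv2.convertScaleAbs(cv2.resize(f["frame"][y:y+h,x:x+w,::-1],None,fx=k,fy=k,interpolation=cv2.INTER_CUBIC),alpha=1.3))
s=monitor.read_state();print(s["time_s"],s["tool_pos"],s["force"],s["width"])
E
python3 snap.py side s1 270 60 160 120
```

```text
1.65 [ 0.57411019 -0.24189872  0.18066229] [-0.4440737   0.42797866  0.31689154] 1.0002770502977354
```

View pics/s1.png

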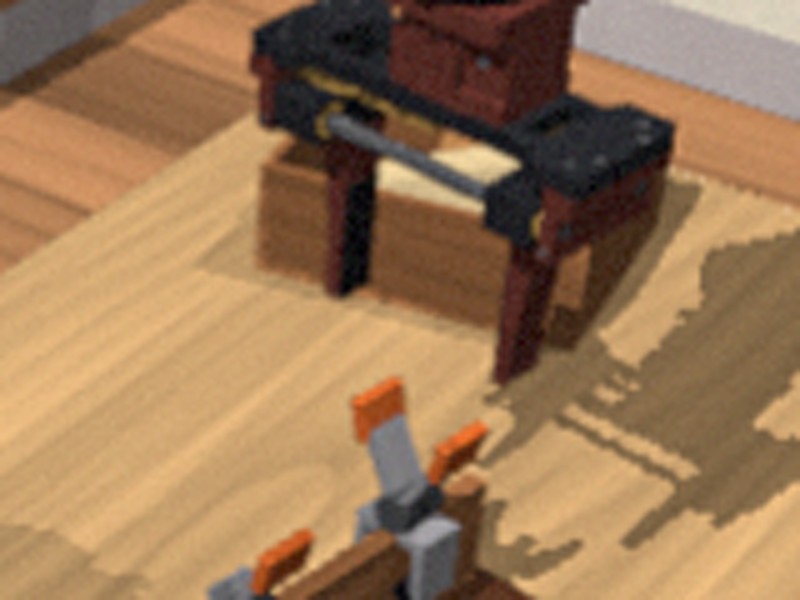

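The fingers, with tips at about (345,290) and (510,375), straddle the two orange handles at (380,410) and (460,450). The arm can descend.

drive_tool --series '[{"linear": [0, 0, 20], "dr": [0, 0, 0]}, {"linear": [0, 0, 20], "dr": [0, 0, 0]}, {"linear": [0, 0, 20], "dr": [0, 0, 0]}, {"linear": [0, 0, 8], "dr": [0, 0, 0]}, {"linear": [0, 0, 0], "dr": [0, 0, 0]}, {"linear": [0, 0, 0], "dr": [0, 0, 0]}]'

```text
time_s: 2.25
tool_pos: [0.5743, -0.2426, 0.114]
tool_rot: [0.755, 0.655, 0.0, 0.0]
force: [0.3, 0.3, 0.5]
width: 0.998
```

drive_tool --series '[{"linear": [0, 0, 0], "dr": [0, 0, 0]}, {"linear": [0, 0, 0], "dr": [0, 0, 0]}, {"linear": [0, 0, 0], "dr": [0, 0, 0]}, {"linear": [0, 0, 0], "dr": [0, 0, 0]}, {"linear": [0, 0, 0], "dr": [0, 0, 0]}, {"linear": [0, 0, 0], "dr": [0, 0, 0]}, {"linear": [0, 0, 0], "dr": [0, 0, 0]}, {"linear": [0, 0, 0], "dr": [0, 0, 0]}]' --hand 30 --newtons 30

```text
time_s: 3.05
tool_pos: [0.5763, -0.2422, 0.1188]
tool_rot: [0.755, 0.656, 0.002, 0.004]
force: [-1.8, 1.8, 16.2]
width: 0.38
```

```bash
python3 snap.py side s2 270 70 160 120
```

```text
3.1 [ 0.57633515 -0.24213845  0.11885909] [-1.628748    0.85839204 17.28001127] 0.38428545304697753
```

View pics/s2.png

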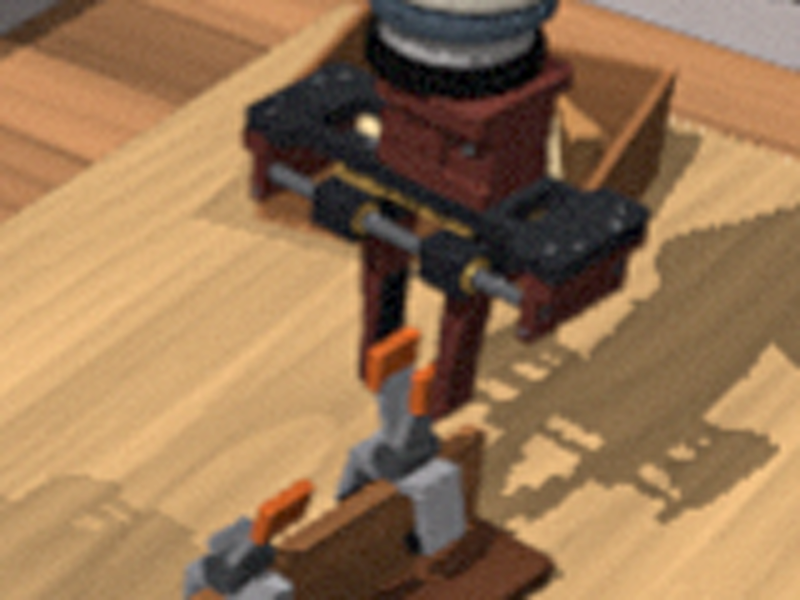

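The opening of 33.8 mm means the clamp is fully squeezed, and the jaws look open around the rail at about (350,480) and (440,510). I'll lift.

drive_tool --series '[{"linear": [0, 0, -5], "dr": [0, 0, 0]}, {"linear": [0, 0, -10], "dr": [0, 0, 0]}, {"linear": [0, 0, -15], "dr": [0, 0, 0]}, {"linear": [0, 0, -20], "dr": [0, 0, 0]}, {"linear": [0, 0, -20], "dr": [0, 0, 0]}, {"linear": [0, 0, -20], "dr": [0, 0, 0]}, {"linear": [0, 0, -20], "dr": [0, 0, 0]}, {"linear": [0, 0, -20], "dr": [0, 0, 0]}, {"linear": [0, 0, 0], "dr": [0, 0, 0]}, {"linear": [0, 0, 0], "dr": [0, 0, 0]}]'

```text
time_s: 4.1
tool_pos: [0.5744, -0.2418, 0.2431]
tool_rot: [0.755, 0.656, 0.0, 0.0]
force: [0.2, 0.0, -1.7]
width: 0.381
```

```bash
python3 snap.py side s3 230 0 240 180
python3 - <<'E'
from plan import *
from bench import monitor
s=monitor.read_state();p0=s["tool_pos"];R0=R.from_quat(s["tool_rot"])
h=.0338
pin=B-.004*bx+.052*bz-.010*y
tcp=pin+h*bz
print("home tcp",tcp,"pre",tcp+.07*bz)
print(p0,rows(p0,R0,tcp+.07*bz,Rb,14))
st,_r=p0.copy(),R0
v,rv=rows(p0,R0,tcp+.07*bz,Rb,14)
for k in range(14):
    st=st+_r.apply(v/1e3);_r=_r*R.from_rotvec(np.radians(rv));tip=st+_r.apply([0,0,.080]);print(np.round(st,3),np.round(tip,3))
E
```

```text
4.15 [ 0.57416367 -0.24165239  0.24197638] [-0.43939319 -0.36919042 -2.1093605 ] 0.3807374055349676
home tcp [0.5426 0.1739 0.1731] pre [0.5087 0.1651 0.2337]
[ 0.5742 -0.2417  0.242 ] (array([29.38, -3.68,  0.24]), array([-2.12 ,  0.418, -1.57 ]))
[ 0.575 -0.212  0.242] [ 0.578 -0.212  0.162]
[ 0.574 -0.182  0.242] [ 0.58  -0.182  0.162]
[ 0.573 -0.153  0.241] [ 0.582 -0.152  0.162]
[ 0.571 -0.123  0.241] [ 0.583 -0.122  0.162]
[ 0.568 -0.094  0.241] [ 0.583 -0.092  0.163]
[ 0.565 -0.064  0.241] [ 0.583 -0.062  0.163]
[ 0.561 -0.035  0.241] [ 0.581 -0.032  0.163]
[ 0.555 -0.006  0.24 ] [ 0.579 -0.002  0.164]
[0.55  0.023 0.24 ] [0.576 0.028 0.164]
[0.543 0.052 0.239] [0.572 0.058 0.165]
[0.535 0.081 0.238] [0.567 0.087 0.165]
[0.527 0.109 0.237] [0.561 0.117 0.165]
[0.518 0.137 0.235] [0.555 0.146 0.165]
[0.509 0.165 0.234] [0.547 0.175 0.164]
```

View pics/s3.png

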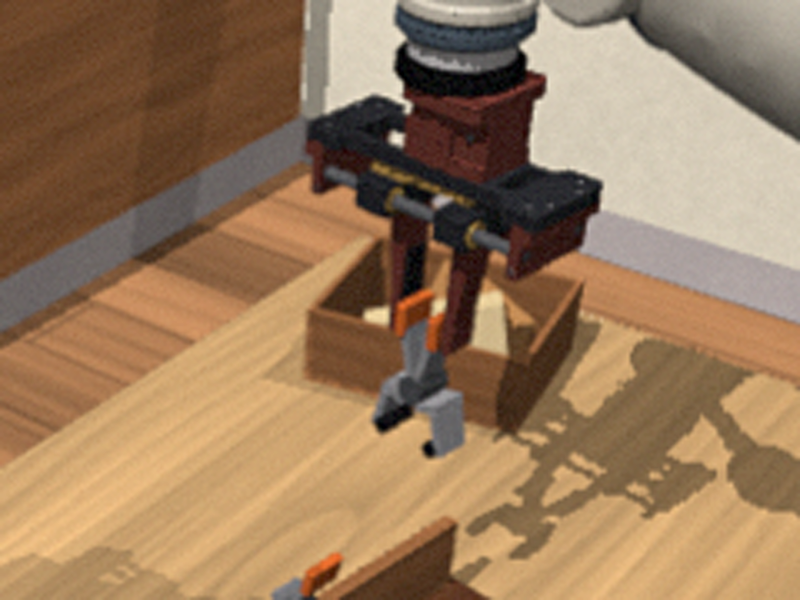

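The clamp is held fully open at about (415,370), clear of the rail, and the broken clamp is still in place. I'll move it to the pose above the board.

drive_tool --series '[{"linear": [29.4, -3.7, 0.2], "dr": [-2.12, 0.42, -1.57]}, {"linear": [29.4, -3.7, 0.2], "dr": [-2.12, 0.42, -1.57]}, {"linear": [29.4, -3.7, 0.2], "dr": [-2.12, 0.42, -1.57]}, {"linear": [29.4, -3.7, 0.2], "dr": [-2.12, 0.42, -1.57]}, {"linear": [29.4, -3.7, 0.2], "dr": [-2.12, 0.42, -1.57]}, {"linear": [29.4, -3.7, 0.2], "dr": [-2.12, 0.42, -1.57]}, {"linear": [29.4, -3.7, 0.2], "dr": [-2.12, 0.42, -1.57]}, {"linear": [29.4, -3.7, 0.2], "dr": [-2.12, 0.42, -1.57]}, {"linear": [29.4, -3.7, 0.2], "dr": [-2.12, 0.42, -1.57]}, {"linear": [29.4, -3.7, 0.2], "dr": [-2.12, 0.42, -1.57]}]'

```text
time_s: 5.15
tool_pos: [0.5417, 0.0531, 0.238]
tool_rot: [0.645, 0.741, 0.147, 0.114]
force: [0.4, 0.4, -0.5]
width: 0.383
```

drive_tool --series '[{"linear": [29.4, -3.7, 0.2], "dr": [-2.12, 0.42, -1.57]}, {"linear": [29.4, -3.7, 0.2], "dr": [-2.12, 0.42, -1.57]}, {"linear": [29.4, -3.7, 0.2], "dr": [-2.12, 0.42, -1.57]}, {"linear": [29.4, -3.7, 0.2], "dr": [-2.12, 0.42, -1.57]}, {"linear": [0, 0, 0], "dr": [0, 0, 0]}, {"linear": [0, 0, 0], "dr": [0, 0, 0]}, {"linear": [0, 0, 0], "dr": [0, 0, 0]}]'

```text
time_s: 5.85
tool_pos: [0.5085, 0.1646, 0.2342]
tool_rot: [0.592, 0.763, 0.204, 0.159]
force: [0.8, -0.1, -0.9]
width: 0.384
```

```bash
python3 snap.py side s4 130 80 240 180;  python3 - <<'E'
from plan import *
from bench import monitor
s=monitor.read_state();p0=s["tool_pos"];R0=R.from_quat(s["tool_rot"])
pin=B-.004*bx+.052*bz-.010*y
tcp=pin+.0338*bz
print(p0,s["joints"],rows(p0,R0,tcp+.07*bz,Rb,1))
S=load("s4.pkl");T=load("top0.pkl")
pn=p0+R0.apply([0,0,.0338]);X,Y,Z=R0.as_matrix().T
print("pred pin",proj(S,pn),"handle mids",proj(S,[pn-.046*Z+s*.017*Y for s in(1,-1)]),"pads",proj(S,[pn+.04*Z+s*.021*Y for s in(1,-1)]))
for b in blobs(S["frame"],(200,100,340,240),(4,190,120),(14,255,255),6):print(b[:2])
E
```

```text
5.9 [0.50874884 0.16441608 0.23446928] [-0.95464865  0.74338732 -0.61861964] 0.38331964077276204
[0.5087 0.1644 0.2345] [ 0.2486 -0.5789  1.8578  0.0006  1.3392 -0.0024] (array([ 0.69, -0.25,  0.74]), array([-0.004,  0.067, -0.039]))
pred pin [[247.6746 226.8477]] handle mids [[250.7435 206.6744]
 [267.6605 219.666 ]] pads [[228.6514 230.4548]
 [248.0732 245.231 ]]
(array([250.32, 213.68]), np.int32(50))
(array([265.7901, 220.4321]), np.int32(81))
```

View pics/s4.png

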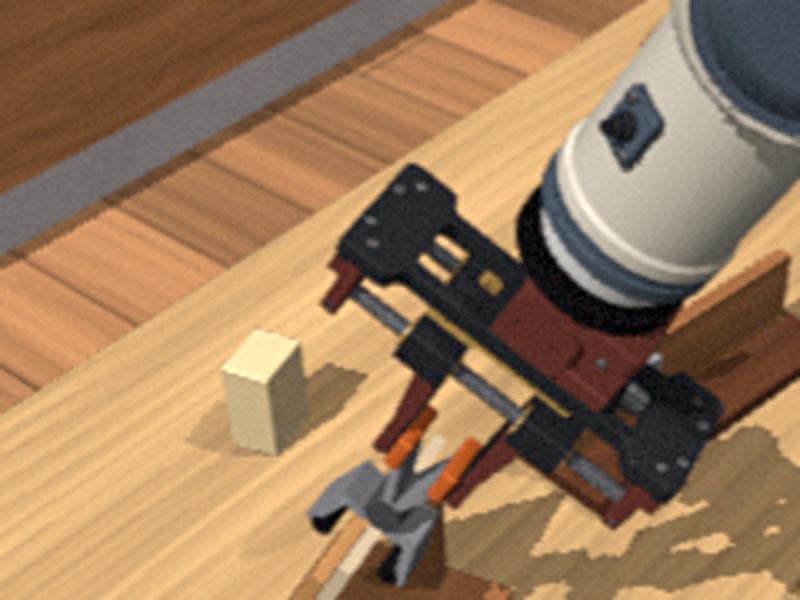

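Run:
```python
from plan import *
from bench import monitor
s=monitor.read_state();p0=s["tool_pos"];R0=R.from_quat(s["tool_rot"])
S=load("s4.pkl");pn=p0+R0.apply([0,0,.0338]);X,Y,Z=R0.as_matrix().T
if X@y<0: X=-X
b=np.array([205,185]);k=8
im=cv2.convertScaleAbs(cv2.resize(S["frame"][185:260,205:305,::-1],None,fx=k,fy=k,interpolation=cv2.INTER_CUBIC),alpha=1.4)
def dot(P,c):
    for u in proj(S,P): cv2.circle(im,tuple(int(v) for v in ((u-b+.5)*k)),4,c,-1)
e=.015*X
dot([pn+e],(0,0,255))
dot([pn+e+.04*Z+s*.021*Y for s in(1,-1)],(0,255,0))
dot([pn+e-d*Z+s*.017*Y for s in(1,-1) for d in(.035,.058)],(255,0,0))
dot([pn+.04*Z+e],(255,0,255))
cd=B-.010*y
dot([cd+.042*bz-.0125*bx+t*y for t in(.02,.04,.06,.08)],(0,255,255))
dot([cd+.042*bz-.0045*bx+t*y for t in(.02,.04,.06,.08)],(255,255,0))
dot([cd+.026*bz+.0045*bx+t*y for t in(.02,.04,.06,.08)],(255,255,255))
cv2.imwrite("pics/s4o.png",im)
```

```text
(no output)
```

View pics/s4o.png

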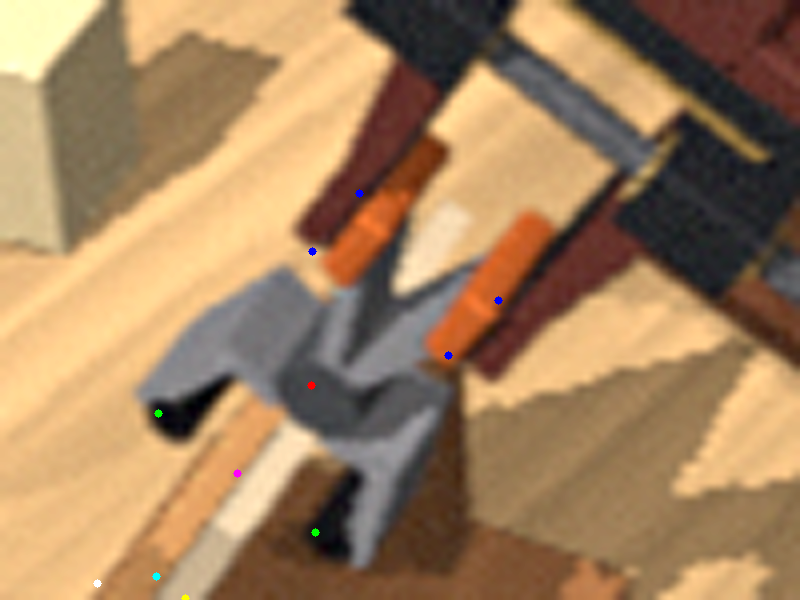

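The overlay shows the held clamp and the board shifted by the same 2–3 px in the side view, which is calibration bias. Relative to each other they line up to about 1–2 mm, and the clearance is 6.5 mm. I'll go down the slope.

drive_tool --series '[{"linear": [0.7, -0.2, 12], "dr": [0, 0, 0]}, {"linear": [0, 0, 12], "dr": [0, 0, 0]}, {"linear": [0, 0, 10], "dr": [0, 0, 0]}, {"linear": [0, 0, 8], "dr": [0, 0, 0]}, {"linear": [0, 0, 6], "dr": [0, 0, 0]}, {"linear": [0, 0, 0], "dr": [0, 0, 0]}]'

```text
time_s: 6.5
tool_pos: [0.5313, 0.1719, 0.1917]
tool_rot: [0.592, 0.764, 0.204, 0.158]
force: [-0.1, -0.2, -0.2]
width: 0.38
```

drive_tool --series '[{"linear": [0, 0, 5], "dr": [0, 0, 0]}, {"linear": [0, 0, 5], "dr": [0, 0, 0]}, {"linear": [0, 0, 4], "dr": [0, 0, 0]}, {"linear": [0, 0, 0], "dr": [0, 0, 0]}]'

```text
time_s: 6.9
tool_pos: [0.5381, 0.1737, 0.1804]
tool_rot: [0.592, 0.764, 0.204, 0.159]
force: [-0.1, -0.3, -0.9]
width: 0.384
```

```bash
python3 snap.py side s5 180 180 100 75;python3 - <<'E'
from plan import *
from bench import monitor
s=monitor.read_state();d=(s["tool_pos"]-B);print("bar frame tcp mm",d@bx*1e3,(d@y)*1e3,d@bz*1e3, "F", s["force"]@np.c_[bx,y,bz])
E
```

```text
6.95 [0.53811484 0.17367135 0.18084491] [ 0.82436746  0.28228943 -0.74890314] 0.3847577223118471
bar frame tcp mm -3.932160657730381 -9.052635714627659 94.72473281894773 F [ 0.3779  0.0678 -1.0829]
```

View pics/s5.png

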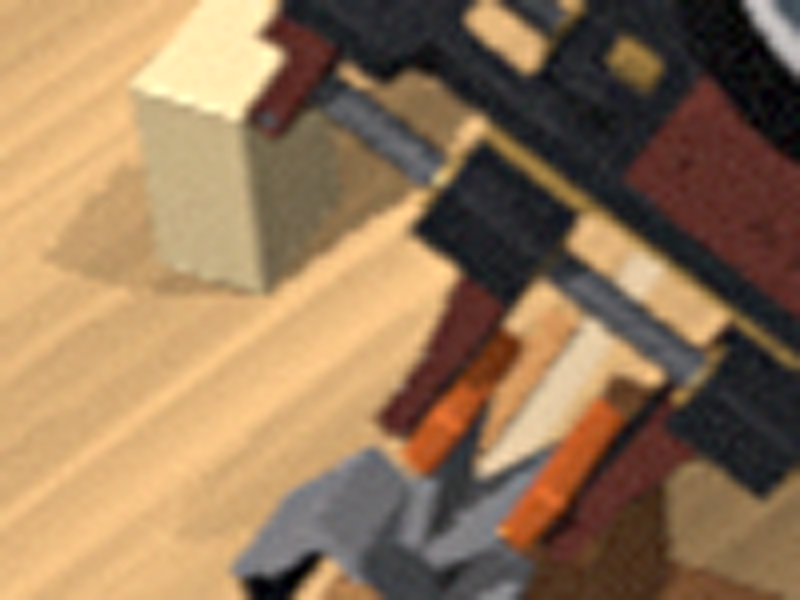

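No contact yet, and the jaws straddle the board and bar at about (330,570). About 9 mm remain to home.

drive_tool --series '[{"linear": [0, 0, 4], "dr": [0, 0, 0]}, {"linear": [0, 0, 3], "dr": [0, 0, 0]}, {"linear": [0, 0, 0], "dr": [0, 0, 0]}, {"linear": [0, 0, 0], "dr": [0, 0, 0]}]'

```text
time_s: 7.35
tool_pos: [0.5416, 0.1745, 0.1751]
tool_rot: [0.592, 0.763, 0.205, 0.159]
force: [0.4, 0.3, -1.1]
width: 0.382
```

drive_tool --series '[{"linear": [0, 0, 2], "dr": [0, 0, 0]}, {"linear": [0, 0, 0], "dr": [0, 0, 0]}, {"linear": [0, 0, 0], "dr": [0, 0, 0]}]'

```text
time_s: 7.65
tool_pos: [0.5427, 0.1748, 0.1739]
tool_rot: [0.591, 0.763, 0.205, 0.159]
force: [-0.7, -0.2, 0.1]
width: 0.382
```

drive_tool --series '[{"linear": [0, 0, 2], "dr": [0, 0, 0]}, {"linear": [0, 0, 0], "dr": [0, 0, 0]}, {"linear": [0, 0, 0], "dr": [0, 0, 0]}]'

```text
time_s: 7.95
tool_pos: [0.5438, 0.1752, 0.1739]
tool_rot: [0.591, 0.763, 0.206, 0.16]
force: [-6.4, -1.2, 6.3]
width: 0.377
```

drive_tool --series '[{"linear": [0, 0, 1.5], "dr": [0, 0, 0]}, {"linear": [0, 0, 0], "dr": [0, 0, 0]}, {"linear": [0, 0, 0], "dr": [0, 0, 0]}]'

```text
time_s: 8.25
tool_pos: [0.5452, 0.1755, 0.1739]
tool_rot: [0.591, 0.763, 0.207, 0.161]
force: [-5.3, -0.4, 8.5]
width: 0.382
```

drive_tool --series '[{"linear": [0, 0, 0], "dr": [0, 0, 0]}, {"linear": [0, 0, 0], "dr": [0, 0, 0]}, {"linear": [0, 0, 0], "dr": [0, 0, 0]}, {"linear": [0, 0, 0], "dr": [0, 0, 0]}, {"linear": [0, 0, 0], "dr": [0, 0, 0]}]' --hand 46

```text
time_s: 8.75
tool_pos: [0.5449, 0.1754, 0.1719]
tool_rot: [0.591, 0.763, 0.206, 0.16]
force: [-0.1, 0.1, 6.1]
width: 0.526
```

drive_tool --series '[{"linear": [0, 0, 0], "dr": [0, 0, 0]}, {"linear": [0, 0, 0], "dr": [0, 0, 0]}, {"linear": [0, 0, 0], "dr": [0, 0, 0]}, {"linear": [0, 0, 0], "dr": [0, 0, 0]}, {"linear": [0, 0, 0], "dr": [0, 0, 0]}, {"linear": [0, 0, 0], "dr": [0, 0, 0]}]' --hand 87.8

```text
time_s: 9.35
tool_pos: [0.5442, 0.1752, 0.1702]
tool_rot: [0.592, 0.763, 0.205, 0.159]
force: [0.9, -0.5, -0.2]
width: 0.992
```

```bash
python3 snap.py side s6 180 180 100 75
```

```text
9.4 [0.54423251 0.17521698 0.1702585 ] [ 0.73103795 -1.13169203  0.95964364] 0.9960840399359611
```

View pics/s6.png

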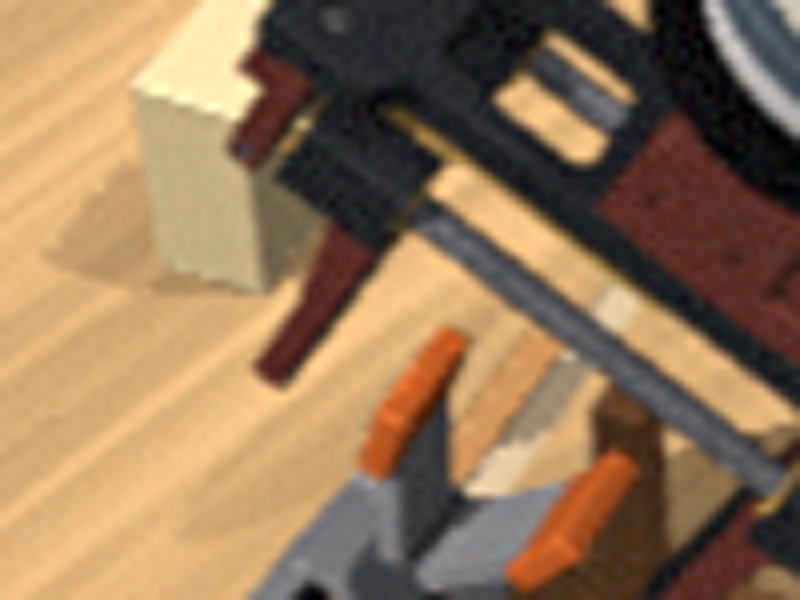

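The clamp is released and gripping, with handles spread at (415,400) and (575,525) and the fingers clear of it. I'll retreat along the slope.

drive_tool --series '[{"linear": [0, 0, -8], "dr": [0, 0, 0]}, {"linear": [0, 0, -14], "dr": [0, 0, 0]}, {"linear": [0, 0, -18], "dr": [0, 0, 0]}, {"linear": [0, 0, -20], "dr": [0, 0, 0]}, {"linear": [0, 0, -20], "dr": [0, 0, 0]}, {"linear": [0, 0, -20], "dr": [0, 0, 0]}, {"linear": [0, 0, -20], "dr": [0, 0, 0]}, {"linear": [0, 0, -20], "dr": [0, 0, 0]}, {"linear": [0, 0, -20], "dr": [0, 0, 0]}, {"linear": [0, 0, 0], "dr": [0, 0, 0]}]'

```text
time_s: 10.4
tool_pos: [0.4662, 0.1552, 0.3143]
tool_rot: [0.591, 0.763, 0.208, 0.161]
force: [0.1, -0.0, 1.2]
width: 0.997
```

Run:
```python
from plan import *
from bench import grab_frame,monitor
T=grab_frame("top");S=grab_frame("side");pickle.dump((T,S),open("fin.pkl","wb"))
g=lambda f,x,y,w,h:cv2.convertScaleAbs(cv2.resize(f["frame"][y:y+h,x:x+w,::-1],(400,300),interpolation=cv2.INTER_CUBIC),alpha=1.4)
im=np.vstack([np.hstack([g(T,110,165,160,120),g(T,310,165,160,120)]),np.hstack([g(S,180,195,100,75),g(S,170,130,240,180)])])
cv2.imwrite("pics/fin.png",im)
H=[]
for n,f,b in(("top",T,(100,120,450,300)),("side",S,(150,120,420,330))):
    for c,aa,p in blobs(f["frame"],b,(4,190,110),(14,255,255),8):print(n,c,aa)
pin=B-.004*bx+.052*bz-.010*y
for s in(1,-1):
    t=s*np.radians(14);hb=pin+.046*bz+s*.023*bx
    print("exp handle",s,proj(T,hb),proj(S,hb),proj(S,hb+.015*y))
print(monitor.read_state()["tool_pos"])
# bystander change
for n,f in(("top0",T),("side0",S)):
    o_=load(n+".pkl")["frame"].astype(int);d=np.abs(o_-f["frame"]).max(2)
    for nm,(u,v) in dict(block=((265,98),(195,180)),broken=((345,196),(308,168)),setter=((160,283),(268,295)),screw=((320,293),(368,220))).items():
        q=u if n=="top0" else v;w=(95,30) if nm in("setter","screw") and n=="top0" else (30,30);print(n,nm,np.percentile(d[q[1]:q[1]+w[1],q[0]:q[0]+w[0]],[50,95]))
```

```text
top [357.5385 218.2923] 65
top [180.6522 221.5507] 69
top [188.8  243.28] 100
side [326.6538 169.6538] 26
side [231.0735 229.25  ] 68
side [251.6768 244.4242] 99
exp handle 1 [[181.7134 220.1039]] [[230.9521 225.9049]] [[226.5839 231.6358]]
exp handle -1 [[190.4547 243.5849]] [[252.5147 242.3167]] [[248.4347 248.2322]]
[0.4665 0.1553 0.3099]
top0 block [11. 14.]
top0 broken [ 7. 12.]
top0 setter [ 25. 100.]
top0 screw [16. 33.]
side0 block [10. 14.]
side0 broken [17.5 88. ]
side0 setter [12. 36.]
side0 screw [14. 57.]
```

View pics/fin.png

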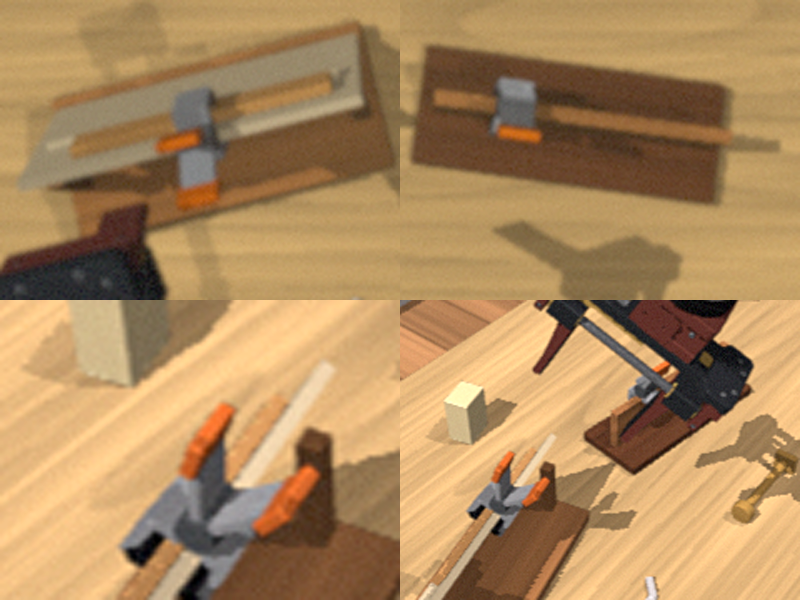

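The last picture shows the clamp astride the board's edge at mid-blank, with its handles within about 2 px of where they should be when home. The blank's ends haven't moved, nor have the bystanders. I'm handing the job in.

Run:
```python
from plan import *
T,S=pickle.load(open("fin.pkl","rb"))
p,e=tri(T,[184.73,232.42],S,[241.37,236.84]);d=p-B;print("grip mid in bar frame mm (exp -4,-10,98)",d@bx*1e3,d@y*1e3,d@bz*1e3,"miss",e)
from bench import r
print(r.finish_job())
```

```text
grip mid in bar frame mm (exp -4,-10,98) -5.873801664330512 -6.836114669947279 95.13146163972043 miss 0.000956659844186942
the job is handed in; nothing more can be done
None
```

I took the sound clamp off the rail, clipped it over the board's top edge at about the middle of the blank, and handed the job in at about 10.5 s. It was holding by itself, with the gripper clear of it.

- **Fit:** When I pushed the clamp down, it met resistance at about 9 N, within about 0.1 mm of where I calculated fully home to be. From the last pictures, the point between its handles is about 3 mm along the blank from the blank's middle. It is also within about 3 mm of the expected position down and across the slope. Those differences are about what camera calibration and visible-face error would give.
- **Blank:** Its ends show at the same place in the top view as at the start.
- **Broken clamp, block and screw:** The top view shows them where they were. The side view flagged a change at the broken clamp, but the arm partly hid it there.
- **Setter:** The before-and-after comparison differed in the top view. I put that down to the arm's shadow; I did not look at the setter closely, but nothing went near it.

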